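Unstack the gearbox gears into their nests

ROBOT

A 6-joint arm with a two-finger parallel gripper is mounted at the origin on the work surface. World frame = base frame: x ahead of the robot, y to its left, z up, the work surface at z = 0. Lengths are in m, angles in rad, forces in N, time in s.
With the tool pointing down it reaches from about 0.35 to 0.775 m from the base axis. Payload 7.3 kg.
Tool frame: the origin (TCP) lies between the finger pads; the fingertips stand 8 mm ahead of it and the grasp point (between the pads) lies 11 mm behind it (robot.nose_length is the distance from the TCP to the fingertips, in m); z points along the fingers, y is the line along which they close (so a half turn about z gives the same grasp; the last joint's range is limited). The gripper opens to 92 mm and grips with 3 to 60 N. Pads are 19 mm wide; open, the fingers measure 130 mm over their backs; the gripper's body (75 mm by 190 mm) begins 47 mm behind the grasp point.
Start: joints at [-1.382, 0.342, 1.524, -0, 1.275, -0.146], TCP at [0.173, -0.496, 0.235] pointing down, gripper open.
Joint ranges: [-2.53, 2.53], [-0.77, 2.02], [0.04, 2.7], [-1, 4.14], [0.28, 2.66], [-3.11, 3.11]. Speed limits (rad/s): [2.57, 2.57, 3.14, 3.14, 3.14, 3.14].

INTERFACE

Orientations are given as [roll, pitch, yaw] about the fixed x, y, z axes, in that order (R = Rz(yaw) Ry(pitch) Rx(roll)).
In Python, from cell import robot gives the robot as it stands. The module is installed in compiled form; this text tells all that it offers.
- The arm moves only by the shell command python3 -m jog 'ROWS' [FORCE]. ROWS is JSON, a list that holds one entry, the list of rows, each a list of 5 numbers: the gripper's target within -1 to 1 (fully open at 1, half-way at 0, shut at -1), then the shift along the tool's x, y, z in m, then the turn about the tool's z in rad. A call has 1 to 5 rows; each row is the pose to reach, as a shift and turn from the pose commanded when the call began, along the tool's axes at that moment; what a row does not reach only later rows make up. A row lasts 1/12 s, in which the tool goes at most 41.7 mm and 7.16 degrees, less where a joint would pass 70% of its speed; a pose out of reach is approached as far as the arm can. A call with a gripper value outside its range is refused whole. The fingers move at their own pace and stop on an object; FORCE is the grip in N (left out, the last holds). Time passes only in rows, so rows that repeat a pose let the fingers close. It gives the time, the measured TCP pose, the force, the opening and the grip force at its end, in the units of the state.
- robot.observe(): the state, without advancing time (a new reading comes with each control period).
- robot.read_camera(name): name is "side" or "top"; returns the picture (384x512x3 uint8, red, green, blue); there is no depth.
- robot.camera_model(name): a dict with "camera_matrix" (3x3 intrinsics, pixels), "position" and "attitude" of the camera in the world. Camera axes: x right, y down, z forward; pixel columns grow to the right and rows downward; lengths in m; the calibration is good to about 2 mm. A picture is of the moment at which its call begins. camera_model takes no time and is no camera call.
- robot.hand_in(): hands the job in; it is judged then, once.
The state is a dict: "time": time; "qpos": joint angles; "qvel": joint speeds; "joint_efforts": joint torques, N m; "tool_pos": TCP position; "tool_rot": TCP orientation; "contact_force": force on the tool from outside, world axes, zero at the start; "torque": the same for the moment, N m; "opening": finger opening in m; "grip_force": force on a finger pad.
Only numpy, scipy, OpenCV 4.12 (cv2) and the standard library are available. Lean on these libraries where they do the work, as an engineer would, in place of code of your own. Each camera call takes 0.05 s, during which the arm holds its last target. There are 200 camera calls.

TASK

Take the stack of gearbox parts apart from the top down, one part at a time, and set each part down flat in its own nest before you lift the next: the brass synchro ring around the post of the post nest, and each of the three steel gears, cone side up, in the round pocket cut for its size (smallest gear in the smallest pocket, largest in the largest). Put the parts down, do not drop them, do not drag along the parts below, and leave the oil bottle and the cardboard carton where they stand.

Things in the scene. Friction and masses are not known exactly. Their poses are not given: they have to be found in the camera images.
- ring_mid (a point): the brass synchro ring, loose, 62 mm outer and 50 mm inner diameter, 12 mm high, about 0.1 kg; grip it across the outside, from above. It starts at the top of the stack, loosely around the cone of the small gear, resting on that gear's dog ring; the cone stands 6 mm out above it. This point: on its axis, half-way up; z up
- gear_small_mid (a point): the small steel gear, loose, cone up, about 0.5 kg, 37 mm high: toothed disc 68 mm across, 15 mm thick; on it a dog ring 58 mm across, 4 mm thick; on that a plain round cone 46 mm across, 18 mm high, to grip from above. This point: on the axis, half-way up (18.5 mm over the underside, 0.5 mm below the cone's foot); z up. Starts third in the stack, the brass ring around its cone
- gear_medium_mid (a point): the medium steel gear, loose, cone up, about 0.65 kg, 37 mm high: toothed disc 80 mm across, 15 mm thick; on it a dog ring 62 mm across, 4 mm thick; on that a plain round cone 52 mm across, 18 mm high, to grip from above. This point: on the axis, half-way up (18.5 mm over the underside, 0.5 mm below the cone's foot); z up. Starts second in the stack, on the large gear's cone
- gear_large_mid (a point): the large steel gear, loose, cone up, about 0.85 kg, 37 mm high: toothed disc 94 mm across, 15 mm thick; on it a dog ring 66 mm across, 4 mm thick; on that a plain round cone 56 mm across, 18 mm high, to grip from above. This point: on the axis, half-way up (18.5 mm over the underside, 0.5 mm below the cone's foot); z up. Starts lowest, on 3 mm cardboard
- nest_ring: nest of the brass ring, the only one with a post: fixed grey plastic plate 128 x 128 mm, 8 mm thick, with a red disc 80 mm across and in its middle a grey post 34 mm across, 14 mm high. The ring lies flat on the plate around the post, its mid point then 14 mm above this origin. Origin: centre of the plate's underside, below the post; z up
- nest_small: nest of the small gear: fixed grey plastic block 128 x 128 mm, 14 mm high, with one round red-floored pocket in its middle, 84 mm across, 10 mm deep. Origin: centre of its underside, below the pocket's middle; z up. A gear lying flat in the pocket has its mid point 22.5 mm above this origin
- nest_medium: nest of the medium gear: fixed grey plastic block 128 x 128 mm, 14 mm high, with one round red-floored pocket in its middle, 96 mm across, 10 mm deep. Origin: centre of its underside, below the pocket's middle; z up. A gear lying flat in the pocket has its mid point 22.5 mm above this origin
- nest_large: nest of the large gear: fixed grey plastic block 128 x 128 mm, 14 mm high, with one round red-floored pocket in its middle, 110 mm across, 10 mm deep. Origin: centre of its underside, below the pocket's middle; z up. A gear lying flat in the pocket has its mid point 22.5 mm above this origin
- carton: bystander, to be left alone: open brown cardboard carton, 74 x 74 mm, 85 mm high, its four flaps sloping out to about 125 mm across at 97 mm height; loose. Origin: centre of its underside
- oil_bottle: bystander, to be left alone: white squeeze bottle of oil with a blue band and a red nozzle, 54 mm in diameter, 168 mm high, loose, standing. Origin: centre of its underside

How it is judged:
By the outcome, as a careful person would: the job done as asked, in the order asked, and still so for the second after the job is handed in, with the robot touching nothing.
It also fails if it takes over 118 s, if anything falls off the work surface, if the arm or the gripper's body presses on something with over 40 N, if the wrist force passes 120 N, or if a joint passes its speed limit or range.

## Working session

There is one attempt and no reset: what is moved stays moved. The work goes in short steps, Python scripts to look and compute and a shell command to move; the robot and the scene stay as the last step left them, time stands still between calls to the robot, and variables do not carry over. Pictures are saved under pics/ and viewed, at most 14 in all, crops included, and the job is handed in when it is done.

```bash
mkdir -p pics; ls; python3 - <<'E'
from cell import robot
import cv2
s=robot.observe(); print(s['time'],s['tool_pos'],s['tool_rot'],s['opening'],robot.nose_length)
for n in('top','side'):
    im=robot.read_camera(n); cv2.imwrite(f'pics/{n}0.png',cv2.cvtColor(im,cv2.COLOR_RGB2BGR))
    print(robot.camera_model(n))
E
```

```text
pics
0.0 [ 0.1724552  -0.49545209  0.23405236] [-3.14009107e+00 -2.09935154e-04  3.34798509e-01] 0.09194359159267454 0.008
{'camera_matrix': array([[397.45323582,   0.        , 261.60863109],
       [  0.        , 397.45323582, 194.7222529 ],
       [  0.        ,   0.        ,   1.        ]]), 'position': array([ 0.44851338, -0.04450302,  1.03052565]), 'attitude': array([-3.02777613,  0.00566534, -1.5578872 ])}
{'camera_matrix': array([[393.60776846,   0.        , 255.55333241],
       [  0.        , 393.60776846, 190.13625426],
       [  0.        ,   0.        ,   1.        ]]), 'position': array([0.12288516, 0.63933302, 0.945979  ]), 'attitude': array([-2.36591637,  0.0077954 , -2.60628502])}
```

View pics/top0.png

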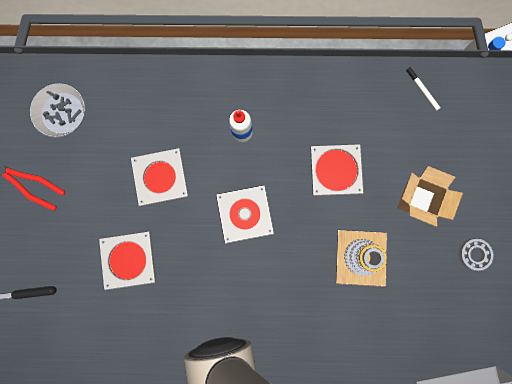

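View pics/side0.png

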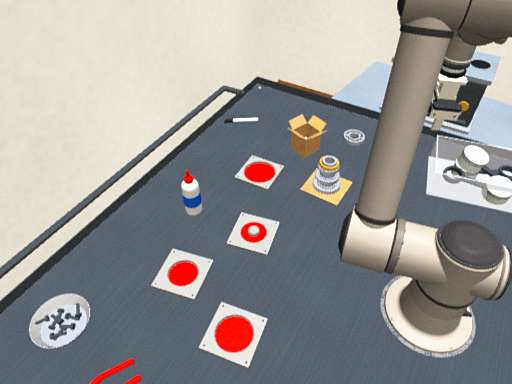

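Both views show four nests: red discs at top-view px (159,177), (245,214, the one with the post), (127,260) and (337,170). The stack is at about (370,258), the carton at (430,197) and the bottle at (241,120).

```bash
cat >h.py <<'E'
import numpy as np, cv2
from scipy.spatial.transform import Rotation as R
from cell import robot
CM={n:robot.camera_model(n) for n in('top','side')}
def cast(n,px,z):
    c=CM[n];px=np.atleast_2d(np.asarray(px,float))
    d=np.c_[px,np.ones(len(px))]@np.linalg.inv(c['camera_matrix']).T@R.from_euler('xyz',c['attitude']).as_matrix().T
    p=c['position'];return (p+d*((z-p[2])/d[:,2])[:,None])[:,:2]
def proj(n,P):
    c=CM[n];q=(np.atleast_2d(P)-c['position'])@R.from_euler('xyz',c['attitude']).as_matrix()@c['camera_matrix'].T
    return q[:,:2]/q[:,2:]
def shot(n,name=None):
    im=cv2.cvtColor(robot.read_camera(n),cv2.COLOR_RGB2BGR)
    if name: cv2.imwrite(f'pics/{name}.png',im)
    return im
def crop(im,x,y,r=32,k=9):
    return cv2.resize(im[y-r:y+r,x-r:x+r],None,fx=k*1.0,fy=k*1.0,interpolation=cv2.INTER_CUBIC)
def circ(p):
    A=np.c_[2*p,np.ones(len(p))];s=np.linalg.lstsq(A,(p**2).sum(1),rcond=None)[0]
    return s[:2],np.sqrt(s[2]+s[:2]@s[:2])
E
python3 - <<'E'
from h import *
for n in('top','side'):
    im=cv2.imread(f'pics/{n}0.png'); hsv=cv2.cvtColor(im,cv2.COLOR_BGR2HSV)
    white=cv2.inRange(hsv,(0,0,170),(180,50,255)); red=cv2.inRange(hsv,(0,150,130),(8,255,255))|cv2.inRange(hsv,(172,150,130),(180,255,255))
    for c in cv2.findContours(white,cv2.RETR_EXTERNAL,cv2.CHAIN_APPROX_NONE)[0]:
        if 600<cv2.contourArea(c)<6000:
            m=np.zeros_like(red);cv2.drawContours(m,[c],-1,255,-1);m&=red
            if cv2.countNonZero(m)<200: continue
            rc=max(cv2.findContours(m,cv2.RETR_EXTERNAL,cv2.CHAIN_APPROX_NONE)[0],key=cv2.contourArea)
            out=[]
            for z in(.008,.014):
                w=cast(n,c[:,0],z)*1000; r=cv2.minAreaRect(w.astype(np.float32)); out.append(np.round(np.r_[r[0],r[1],r[2]],1))
            rr=cast(n,rc[:,0],.004)*1000; q=cv2.minEnclosingCircle(rr.astype(np.float32))
            print(n,out[0],out[1],'red',np.round(q[0],1),2*q[1])
t=crop(cv2.imread('pics/top0.png'),365,258,32,6);s=crop(cv2.imread('pics/side0.png'),327,178,32,6)
cv2.imwrite('pics/stack0.png',np.hstack([t,s]))
E
```

```text
top [393.7 304.6 128.7 128.4   9.1] [394.  302.6 127.9 127.7   9.1] red [393.5 303.6] 94.07117462158203
top [516.    6.6 126.7 126.7  11.6] [515.6   6.3 125.9 125.9  11.6] red [516.4   6.5] 78.6750717163086
top [610.1 231.6 129.1 128.9  12. ] [609.2 230.  128.4 128.2  12. ] red [610.  231.4] 82.44430541992188
top [ 634.6 -231.7  129.   128.8    2.6] [ 633.5 -230.6  128.3  128.1    2.6] red [ 633.8 -231. ] 108.60934448242188
side [395.  301.5 129.5 130.    9. ] [393.2 303.7 128.7 129.2   9. ] red [394.1 301.6] 94.81999206542969
side [611.3 228.2 129.4 130.2  12. ] [608.2 230.9 128.6 129.4  12. ] red [610.4 229.1] 81.61155700683594
side [514.3   7.6 126.9 128.8  11.4] [511.8  11.6 126.1 127.9  11.4] red [516.5   4.1] 78.24286651611328
side [ 635.7 -235.1  129.5  130.9    2.8] [ 632.5 -229.5  128.6  130.     2.8] red [ 635.2 -234.9] 106.64289855957031
```

View pics/stack0.png

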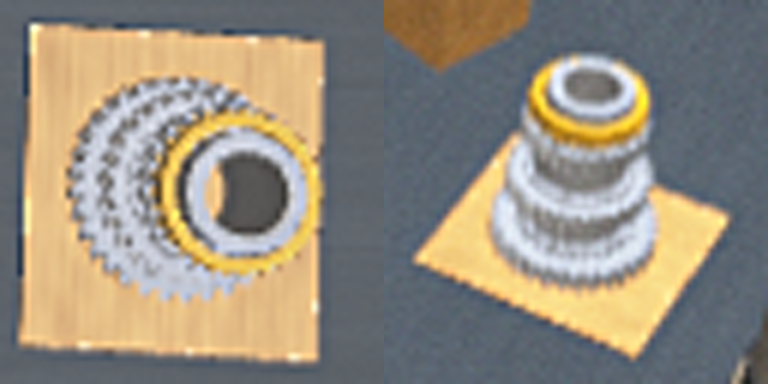

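The zoom shows the ring centred at about px (373,258) in the top view and (326,175) in the side view. All four stack levels are visible. Next I locate the ring and cone.

```bash
python3 - <<'E'
from h import *
for n,(x,y,r) in dict(top=(373,258,16),side=(326,173,14)).items():
    im=cv2.imread(f'pics/{n}0.png'); hsv=cv2.cvtColor(im,cv2.COLOR_BGR2HSV)
    m=cv2.inRange(hsv,(18,150,100),(32,255,255)); k=np.zeros_like(m);cv2.circle(k,(x,y),r,255,-1);m&=k
    p=cv2.findNonZero(m)[:,0]; h=cv2.convexHull(p)[:,0]
    for z in(.108,.102):
        w=cast(n,h,z)*1000; q=cv2.minEnclosingCircle(w.astype(np.float32)); print(n,len(p),z,np.round(q[0],1),2*q[1])
    # inner boundary of the yellow = cone region: fill hull minus yellow
    f=np.zeros_like(m);cv2.fillPoly(f,[h],255)
    c=max(cv2.findContours(f&~m,cv2.RETR_EXTERNAL,cv2.CHAIN_APPROX_NONE)[0],key=cv2.contourArea)
    w=cast(n,c[:,0],.114)*1000;print('  inner',np.round(cv2.minEnclosingCircle(w.astype(np.float32))[0],1),2*cv2.minEnclosingCircle(w.astype(np.float32))[1])
    # gear rims: project expected circle extents
    w=np.array([.43,-.28])
    # cardboard
    cb=cv2.inRange(hsv,(8,60,120),(22,170,255))
    cc=[c for c in cv2.findContours(cb,cv2.RETR_EXTERNAL,cv2.CHAIN_APPROX_NONE)[0] if cv2.contourArea(c)>600]
    for c in cc: r_=cv2.minAreaRect((cast(n,c[:,0],.003)*1000).astype(np.float32));print('  card',np.round(r_[0],1),np.round(r_[1],1),r_[2])
E
```

```text
top 139 0.108 [ 411.6 -293. ] 61.28394317626953
top 139 0.102 [ 411.4 -294.6] 61.68248748779297
  inner [ 411.5 -292.7] 52.67949295043945
  card [ 407.6 -293.8] [125.7 135.9] 87.55506134033203
  card [ 568.9 -479. ] [141.1 141.4] 68.08448028564453
side 68 0.108 [ 408.2 -280.6] 60.88981628417969
side 68 0.102 [ 410.2 -287.1] 61.32579040527344
  inner [ 407.5 -281.4] 45.109954833984375
  card [ 584.8 -513. ] [150.  270.7] 22.4913387298584
```

```bash
python3 - <<'E'
from h import *
print('cone top side',cast('side',[329.3,160.3],.114)*1000,'top',cast('top',[373.7,257.3],.114)*1000)
im=cv2.imread('pics/side0.png'); hsv=cv2.cvtColor(im,cv2.COLOR_BGR2HSV)
m=cv2.inRange(hsv,(18,130,100),(32,255,255)); k=np.zeros_like(m);cv2.circle(k,(329,164),15,255,-1);m&=k
p=cv2.findNonZero(m)[:,0]; h=cv2.convexHull(p)[:,0]
print(len(p))
for z in(.108,.102,.096):
    w=cast('side',h,z)*1000; q=cv2.minAreaRect(w.astype(np.float32)); print(z,np.round(w.min(0)),np.round(w.max(0)),np.round(q[0],1),q[1:])
# predicted silhouettes of each gear disc for axis candidates drawn on both views
out=[]
for n,(x,y) in dict(top=(365,258),side=(327,178)).items():
    im=cv2.imread(f'pics/{n}0.png');c=crop(im,x,y,32,6)
    for (cx,cy),z,d in [((.4115,-.293),.114,.046),((.4115,-.293),.108,.062),((.4115,-.293),.092,.068),((.4115,-.293),.055,.08),((.4115,-.293),.018,.094)]:
        a=np.linspace(0,2*np.pi,90);P=np.c_[cx+d/2*np.cos(a),cy+d/2*np.sin(a),np.full(90,z)]
        u=((proj(n,P)-[x-32,y-32]+.5)*6).astype(np.int32);cv2.polylines(c,[u],True,(0,0,255),1)
    out.append(c)
cv2.imwrite('pics/ov.png',np.hstack(out))
E
```

```text
cone top side [[ 409.37642747 -292.42253018]] top [[ 412.96764314 -294.96129431]]
97
0.108 [ 378. -317.] [ 441. -253.] [ 407.7 -282. ] ((61.38685607910156, 57.78013610839844), 18.37047576904297)
0.102 [ 380. -324.] [ 443. -259.] [ 409.7 -288.6] ((61.826377868652344, 58.193843841552734), 18.370513916015625)
0.096 [ 381. -331.] [ 445. -265.] [ 411.7 -295.2] ((62.26594543457031, 58.60755157470703), 18.370479583740234)
```

View pics/ov.png

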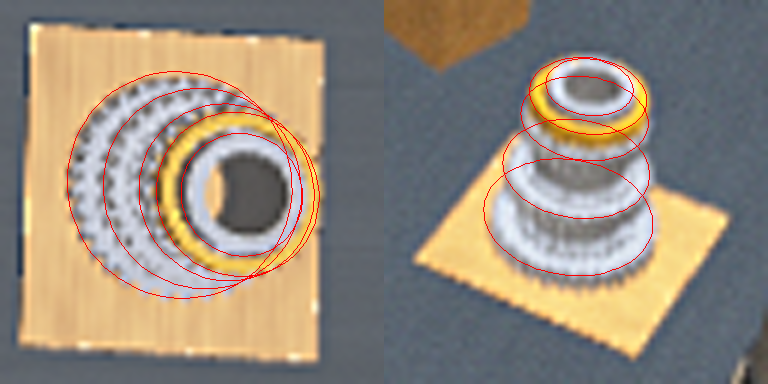

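Calibration checks out: nests are at ring (515,7), small (609,230), medium (394,303) and large (633,-230), and the stack is at about (410,-294). Now I move, turning the gripper to yaw 90°, so that tool x, y, z = world y, x, -z.

```bash
cat >to.py <<'E'
import sys
from h import *
s=robot.observe(); t=np.array([float(v) for v in sys.argv[1:4]])
M=R.from_euler('xyz',s['tool_rot']).as_matrix()
print('t %.2f'%s['time'],'pos',np.round(s['tool_pos'],4),'yaw %.3f'%s['tool_rot'][2],'F',np.round(s['contact_force'],1),'open %.4f grip %.1f'%(s['opening'],s['grip_force']))
print('shift',np.round(M.T@(t-s['tool_pos']),4),'turn %.3f'%(s['tool_rot'][2]-np.pi/2))
E
python3 -m jog '[[[1,0.03,-0.011,0,-0.124],[1,0.06,-0.022,0,-0.248],[1,0.09,-0.034,0,-0.372],[1,0.12,-0.045,0,-0.496],[1,0.15,-0.056,0,-0.62]]]'
python3 to.py .4105 -.294 .19
```

```text
time: 0.52
tool_pos: [0.2966, -0.3924, 0.2344]
tool_rot: [-3.141, -0.0, 0.96]
contact_force: [0.1, 0.3, 0.4]
opening: 0.0918
grip_force: 0.0
t 0.52 pos [ 0.2966 -0.3924  0.2344] yaw 0.960 F [0.1 0.3 0.4] open 0.0918 grip 0.0
shift [0.1459 0.037  0.0445] turn -0.610
```

```bash

python3 -m jog '[[[1,0.03,0.007,0.01,-0.124],[1,0.06,0.015,0.02,-0.248],[1,0.09,0.022,0.03,-0.372],[1,0.12,0.03,0.04,-0.496],[1,0.146,0.037,0.044,-0.61]]]' >/dev/null
python3 -m jog '[[[1,0,0,0,0],[1,0,0,0,0]]]' >/dev/null
python3 to.py .4105 -.294 .106; python3 - <<'E'
from h import *
a=crop(shot('top'),365,258,40,7);b=crop(shot('side'),327,165,40,7)
cv2.imwrite('pics/pre.png',cv2.resize(np.hstack([a,b]),(800,400)))
E
```

```text
t 1.10 pos [ 0.4108 -0.2949  0.1901] yaw 1.566 F [ 0.1 -0.6 -0.6] open 0.0919 grip 0.0
shift [ 0.0008 -0.0002  0.0841] turn -0.004
```

View pics/pre.png

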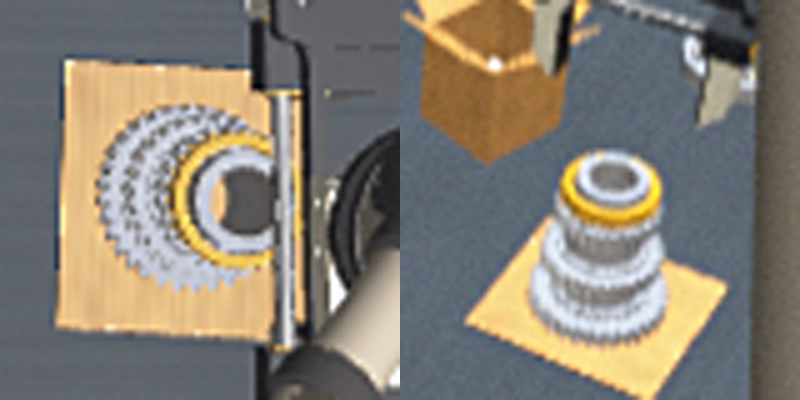

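Ring is clear below the open fingers: at (237,200) in the top crop and (612,185) in the side crop. Descend and pre-close to about 65 mm.

```bash

python3 -m jog '[[[1,0,0,0.03,0],[1,0.001,0,0.06,0],[1,0.001,0,0.075,0],[1,0.001,0,0.084,0],[1,0.001,0,0.084,0]]]' 10 |grep -E "tool_pos|force"
python3 -m jog '[[[0.42,0,0,0,0],[0.42,0,0,0,0],[0.42,0,0,0,0],[0.42,0,0,0,0],[0.42,0,0,0,0]]]' >/dev/null
python3 to.py .4105 -.294 .106; python3 - <<'E'
from h import *
a=crop(shot('top'),365,258,24,12);b=crop(shot('side'),327,165,24,12)
cv2.imwrite('pics/pre2.png',cv2.resize(np.hstack([a,b]),(800,400)))
E
```

```text
tool_pos: [0.409, -0.2952, 0.1054]
contact_force: [-0.3, 0.4, 0.7]
grip_force: 0.0
t 2.03 pos [ 0.4107 -0.2952  0.1075] yaw 1.565 F [ 1.   1.  -0.7] open 0.0662 grip 0.0
shift [ 0.0012 -0.0002  0.0015] turn -0.006
```

View pics/pre2.png

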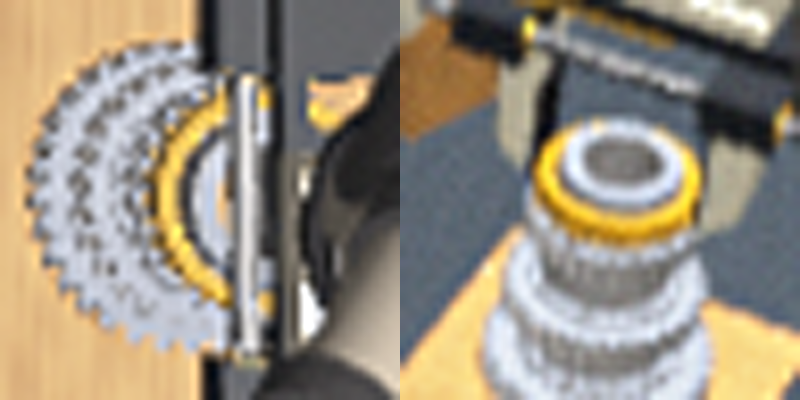

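The fingers straddle the ring symmetrically, with contacts near (530,180) and (705,200) in the side crop. Close and lift a little.

```bash

python3 -m jog '[[[0.30,0,0,0.001,0],[0.2,0,0,0.001,0],[0.2,0,0,0.001,0],[0.2,0,0,0.001,0],[0.2,0,0,0.001,0]]]' 12 
python3 -m jog '[[[0.2,0,0,-0.003,0],[0.2,0,0,-0.008,0],[0.2,0,0,-0.014,0],[0.2,0,0,-0.022,0],[0.2,0,0,-0.03,0]]]' 
python3 to.py .4105 -.294 .2; python3 - <<'E'
from h import *
a=crop(shot('top'),365,258,32,9);b=crop(shot('side'),327,160,32,9)
cv2.imwrite('pics/lift1.png',cv2.resize(np.hstack([a,b]),(800,400)))
E
```

```text
time: 2.55
tool_pos: [0.4107, -0.2951, 0.106]
tool_rot: [3.141, 0.001, 1.565]
contact_force: [1.1, 0.7, 3.6]
opening: 0.061
grip_force: 12.0
time: 2.97
tool_pos: [0.4102, -0.2948, 0.1364]
tool_rot: [-3.141, -0.0, 1.565]
contact_force: [0.1, -0.4, -1.4]
opening: 0.0612
grip_force: 12.0
t 2.97 pos [ 0.4102 -0.2948  0.1364] yaw 1.565 F [ 0.1 -0.4 -1.4] open 0.0612 grip 12.0
shift [ 0.0008  0.0003 -0.0636] turn -0.006
```

View pics/lift1.png

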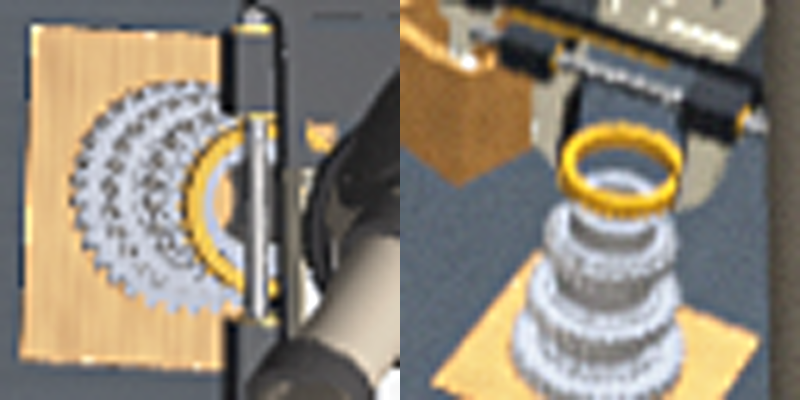

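The ring is held level, with the small gear and its cone left in place. Carry it to the post nest.

```bash

python3 -m jog '[[[0.2,0.02,0.005,-0.02,0],[0.2,0.05,0.015,-0.02,0],[0.2,0.085,0.03,-0.02,0],[0.2,0.12,0.042,-0.02,0],[0.2,0.155,0.055,-0.02,0]]]' >/dev/null
python3 -m jog '[[[0.2,0.035,0.012,0.01,0],[0.2,0.07,0.025,0.03,0],[0.2,0.105,0.037,0.05,0],[0.2,0.13,0.045,0.065,0],[0.2,0.147,0.05,0.07,0]]]' >/dev/null
python3 -m jog '[[[0.2,0,0,0.01,0],[0.2,0,0,0.015,0]]]' >/dev/null
python3 to.py .515 .007 .018; python3 - <<'E'
from h import *
a=crop(shot('top'),245,214,32,9);b=crop(shot('side'),253,225,32,9)
cv2.imwrite('pics/nest1.png',cv2.resize(np.hstack([a,b]),(800,400)))
E
```

```text
t 4.07 pos [0.5167 0.0072 0.0695] yaw 1.567 F [-0.9 -0.2 -1.4] open 0.0610 grip 12.0
shift [-0.0002 -0.0016  0.0515] turn -0.004
```

View pics/nest1.png

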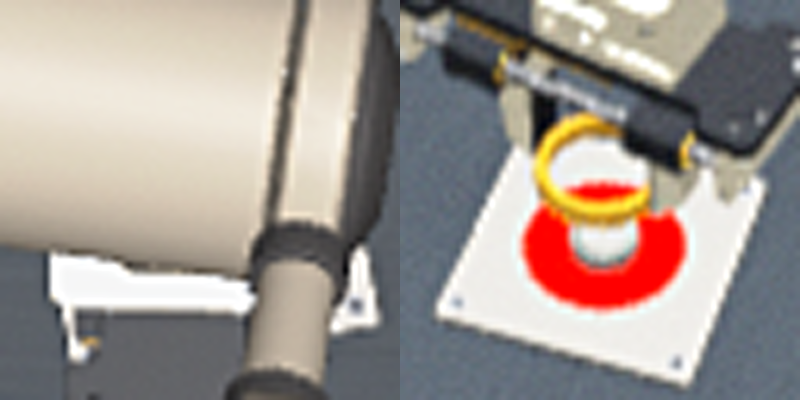

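The ring hovers over the post, as the side crop shows. Lower it, feeling for contact.

```bash

python3 -m jog '[[[0.2,0,-0.001,0.015,0],[0.2,0,-0.001,0.03,0],[0.2,0,-0.001,0.041,0],[0.2,0,-0.001,0.047,0],[0.2,0,-0.001,0.049,0]]]' |grep -E "tool_pos|contact"
python3 -m jog '[[[0.2,0,0,0.0005,0],[0.2,0,0,0.001,0],[0.2,0,0,0.0015,0],[0.2,0,0,0.0015,0]]]' |grep -E "tool_pos|contact"
```

```text
tool_pos: [0.5158, 0.0054, 0.0213]
contact_force: [0.1, 0.1, -1.5]
tool_pos: [0.5165, 0.0063, 0.0208]
contact_force: [-0.4, 0.3, -0.4]
```

```bash

for i in 1; do python3 -m jog '[[[0.2,0,0,0.0005,0],[0.2,0,0,0.001,0],[0.2,0,0,0.001,0]]]' |grep -E "tool_pos|contact"; done
python3 -m jog '[[[0.2,0,0,0.0005,0],[0.2,0,0,0.001,0],[0.2,0,0,0.001,0]]]' |grep -E "tool_pos|contact"
python3 - <<'E'
from h import *
b=crop(shot('side'),253,230,24,16)
cv2.imwrite('pics/nest1b.png',cv2.resize(b,(500,500)))
E
```

```text
tool_pos: [0.5162, 0.0065, 0.0193]
contact_force: [0.8, -0.7, -0.7]
tool_pos: [0.5162, 0.0065, 0.0181]
contact_force: [-0.9, 0.2, -0.8]
```

View pics/nest1b.png

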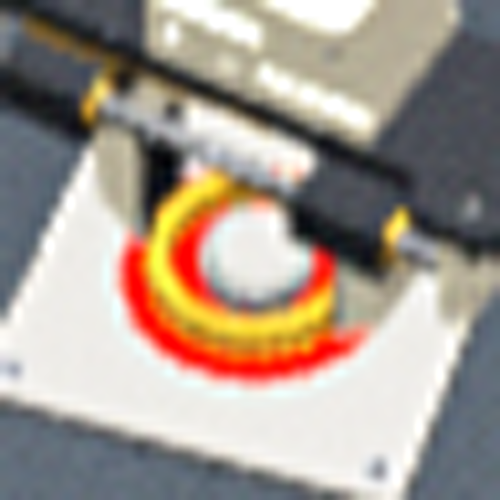

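The ring is around the post, very close to the plate. Continue in 0.5–1 mm steps until contact.

```bash

python3 -m jog '[[[0.2,0,0,0.0005,0],[0.2,0,0,0.001,0],[0.2,0,0,0.001,0]]]' |grep -E "tool_pos|contact"
python3 -m jog '[[[0.2,0,0,0.0005,0],[0.2,0,0,0.001,0],[0.2,0,0,0.001,0]]]' |grep -E "tool_pos|contact"
```

```text
tool_pos: [0.5162, 0.0065, 0.018]
contact_force: [-2.6, 0.5, 6.5]
tool_pos: [0.5162, 0.0065, 0.0177]
contact_force: [-4.2, -0.4, 15.4]
```

```bash

python3 -m jog '[[[0.2,0,0,-0.001,0],[0.36,0,0,-0.0015,0],[0.42,0,0,-0.0015,0],[0.6,0,0,-0.0015,0],[0.6,0,0,-0.0015,0]]]' |grep -E "tool_pos|contact|open"
python3 -m jog '[[[0.7,0,0,-0.01,0],[1,0,0,-0.05,0],[1,0,0,-0.09,0],[1,0,0,-0.13,0],[1,0,0,-0.14,0]]]' |grep -E "tool_pos|contact|open"
python3 to.py .4105 -.294 .16
```

```text
tool_pos: [0.5162, 0.0065, 0.0175]
contact_force: [0.3, 0.4, -0.6]
opening: 0.072
tool_pos: [0.519, 0.0062, 0.1644]
contact_force: [1.0, 0.2, 0.9]
opening: 0.0915
t 6.80 pos [0.519  0.0062 0.1644] yaw 1.565 F [1.  0.2 0.9] open 0.0915 grip 0.0
shift [-0.3008 -0.1068  0.0037] turn -0.006
```

```bash

python3 -m jog '[[[1,-0.04,-0.014,0,0],[1,-0.075,-0.027,0,0],[1,-0.11,-0.039,0,0],[1,-0.14,-0.049,0,0],[1,-0.15,-0.053,0,0]]]' >/dev/null
python3 to.py .4105 -.294 .16; python3 - <<'E'
from h import *
T=shot('top','t2');S=shot('side','s2')
w=[crop(T,368,258,24,16),crop(S,327,170,24,16),crop(T,245,214,24,16),crop(S,253,228,24,16)]
w=[cv2.resize(i,(300,300)) for i in w]
cv2.imwrite('pics/chk2.png',np.vstack([np.hstack(w[:2]),np.hstack(w[2:])]))
E
```

```text
t 7.22 pos [ 0.4611 -0.1464  0.1582] yaw 1.562 F [ 0.6 -0.4  0.2] open 0.0918 grip 0.0
shift [-0.148  -0.0494 -0.0016] turn -0.009
```

View pics/chk2.png

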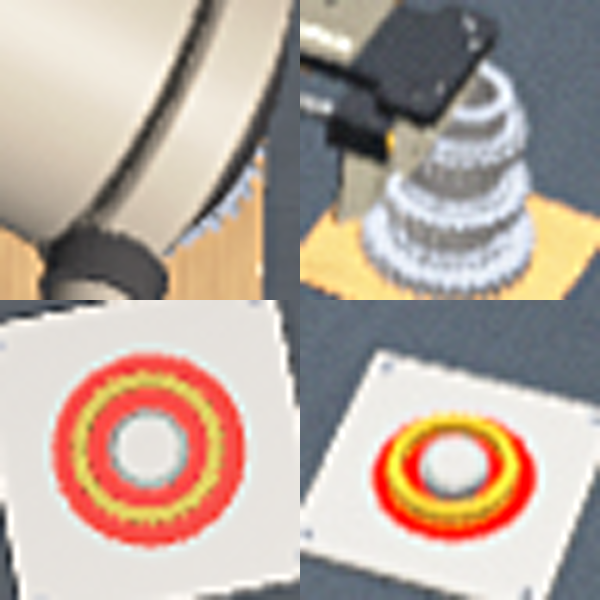

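The ring lies flat around its post, concentric in both views, and the stack still stands upright. On to the small gear.

```bash

python3 -m jog '[[[1,-0.035,-0.012,0,0],[1,-0.07,-0.024,0,0],[1,-0.105,-0.036,0,0],[1,-0.135,-0.046,0,0],[1,-0.147,-0.0495,0,0]]]' >/dev/null
python3 -m jog '[[[1,0,0,0.015,0],[1,0,0,0.025,0],[1,0,0,0.03,0],[1,0,0,0.03,0]]]' >/dev/null
python3 to.py .4105 -.294 .1065
```

```text
t 8.07 pos [ 0.4118 -0.288   0.1264] yaw 1.566 F [-0.   0.2  1.1] open 0.0918 grip 0.0
shift [-0.0061 -0.0013  0.0199] turn -0.004
```

```bash

python3 -m jog '[[[1,-0.006,-0.001,0.01,0],[1,-0.006,-0.001,0.015,0],[1,-0.006,-0.001,0.019,0],[0.3,-0.006,-0.001,0.019,0],[0.1,-0.006,-0.001,0.019,0]]]' >/dev/null
python3 to.py .4105 -.294 .1065
python3 -m jog '[[[0.1,0,0,0,0],[0.1,0,0,0,0],[0.1,0,0,0,0]]]' >/dev/null
python3 to.py .4105 -.294 .1065; python3 - <<'E'
from h import *
T=shot('top','t3');S=shot('side','s3')
cv2.imwrite('pics/g2.png',cv2.resize(np.hstack([crop(T,365,258,24,16),crop(S,327,165,24,16)]),(800,400)))
E
```

```text
t 8.48 pos [ 0.4108 -0.2957  0.1086] yaw 1.565 F [ 0.9 -0.6  0.3] open 0.0830 grip 0.0
shift [ 0.0017 -0.0004  0.0021] turn -0.006
t 8.73 pos [ 0.411  -0.296   0.1091] yaw 1.565 F [0.5 0.5 0.2] open 0.0627 grip 0.0
shift [ 0.002  -0.0005  0.0026] turn -0.006
```

View pics/g2.png

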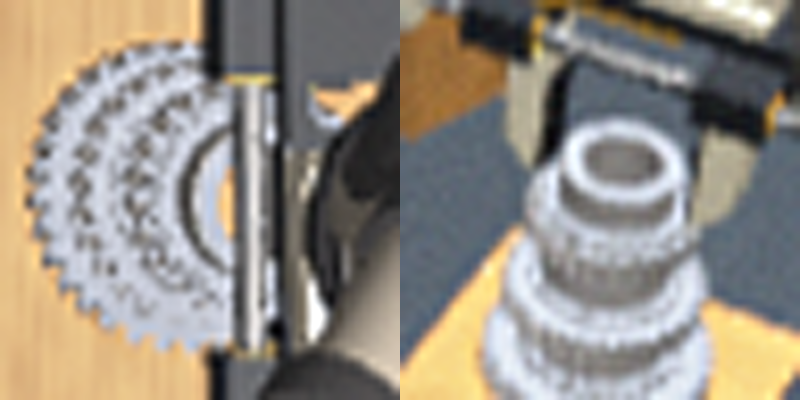

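The fingers straddle the cone (side crop, contacts at about (535,150) and (700,175)). Drop 2 mm, close, and test-lift.

```bash

python3 -m jog '[[[0.1,0.002,0,0.002,0],[0.05,0.002,0,0.002,0],[-0.05,0.002,0,0.002,0],[-0.2,0.002,0,0.002,0],[-0.2,0.002,0,0.002,0]]]' 40 |grep -E "tool_pos|contact|open|grip"
python3 -m jog '[[[-0.2,0,0,0,0],[-0.2,0,0,0,0],[-0.2,0,0,0,0]]]' |grep -E "tool_pos|contact|open|grip"
python3 -m jog '[[[-0.2,0,0,-0.002,0],[-0.2,0,0,-0.005,0],[-0.2,0,0,-0.01,0],[-0.2,0,0,-0.016,0],[-0.2,0,0,-0.024,0]]]' |grep -E "tool_pos|contact|open|grip"
```

```text
tool_pos: [0.411, -0.2938, 0.1066]
contact_force: [2.3, 0.5, -1.6]
opening: 0.0449
grip_force: 40.0
tool_pos: [0.4109, -0.2938, 0.1066]
contact_force: [0.4, -0.2, -1.3]
opening: 0.0453
grip_force: 40.0
tool_pos: [0.4106, -0.2938, 0.1311]
contact_force: [0.1, 0.5, -4.6]
opening: 0.0452
grip_force: 40.0
```

Force is -4.6 N, so exactly one gear is on the hand. Carry it to the small nest at (609,230).

```bash

python3 -m jog '[[[-0.2,0.015,0.005,-0.02,0],[-0.2,0.04,0.015,-0.035,0],[-0.2,0.07,0.027,-0.04,0],[-0.2,0.105,0.04,-0.04,0],[-0.2,0.14,0.053,-0.04,0]]]' >/dev/null
python3 -m jog '[[[-0.2,0.035,0.013,0,0],[-0.2,0.07,0.026,0,0],[-0.2,0.105,0.04,0,0],[-0.2,0.14,0.053,0,0],[-0.2,0.175,0.066,0,0]]]' >/dev/null
python3 -m jog '[[[-0.2,0.035,0.013,0.01,0],[-0.2,0.07,0.026,0.02,0],[-0.2,0.105,0.04,0.03,0],[-0.2,0.14,0.053,0.04,0],[-0.2,0.165,0.062,0.05,0]]]' >/dev/null
python3 to.py .609 .2305 .0335
```

```text
t 11.17 pos [0.5955 0.1882 0.121 ] yaw 1.566 F [-0.  -0.3 -4.2] open 0.0447 grip 40.0
shift [0.0422 0.0131 0.0875] turn -0.005
```

```bash

python3 -m jog '[[[-0.2,0.02,0.006,0,0],[-0.2,0.034,0.011,0.01,0],[-0.2,0.042,0.013,0.02,0],[-0.2,0.042,0.013,0.03,0],[-0.2,0.042,0.013,0.035,0]]]' >/dev/null
python3 -m jog '[[[-0.2,0,0,0,0],[-0.2,0,0,0,0]]]' >/dev/null
python3 to.py .609 .2305 .0335; python3 - <<'E'
from h import *
S=shot('side','s4');cv2.imwrite('pics/n2.png',cv2.resize(crop(S,182,262,36,10),(450,450)))
E
```

```text
t 11.75 pos [0.6077 0.2256 0.0855] yaw 1.564 F [ 0.8 -0.5 -4.5] open 0.0447 grip 40.0
shift [0.0049 0.0013 0.052 ] turn -0.007
```

View pics/n2.png

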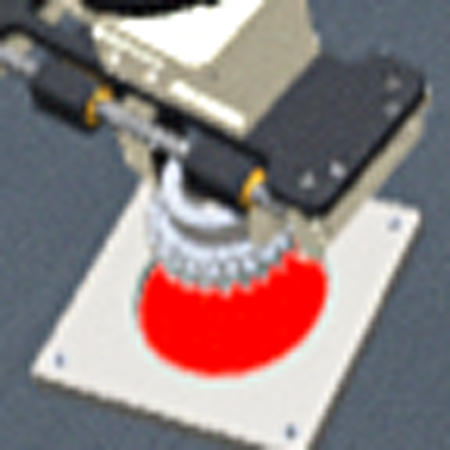

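The gear hangs level over the red pocket. Lower it, then feel for the floor (contact expected at TCP z of about 0.0335).

```bash

python3 -m jog '[[[-0.2,0.004,0.001,0.012,0],[-0.2,0.005,0.001,0.024,0],[-0.2,0.005,0.001,0.036,0],[-0.2,0.005,0.001,0.042,0],[-0.2,0.005,0.001,0.046,0]]]' >/dev/null
python3 -m jog '[[[-0.2,0,0,0,0],[-0.2,0,0,0,0]]]' >/dev/null
python3 to.py .609 .2305 .0335
python3 -m jog '[[[-0.2,0,0,0.001,0],[-0.2,0,0,0.002,0],[-0.2,0,0,0.002,0]]]' >/dev/null
python3 to.py .609 .2305 .0335
```

```text
t 12.38 pos [0.6091 0.2319 0.0394] yaw 1.565 F [ 1.   0.3 -3.8] open 0.0451 grip 40.0
shift [-0.0014 -0.      0.0059] turn -0.006
t 12.63 pos [0.6092 0.232  0.038 ] yaw 1.565 F [ 0.7  0.8 -4.6] open 0.0449 grip 40.0
shift [-0.0015 -0.0002  0.0045] turn -0.006
```

```bash

python3 -m jog '[[[-0.2,0,0,0.001,0],[-0.2,0,0,0.002,0],[-0.2,0,0,0.003,0],[-0.2,0,0,0.003,0],[-0.2,0,0,0.003,0]]]' >/dev/null
python3 to.py .609 .2305 .0335
python3 -m jog '[[[-0.2,0,0,0.0005,0],[-0.2,0,0,0.001,0],[-0.2,0,0,0.001,0]]]' >/dev/null
python3 to.py .609 .2305 .0335
```

```text
t 13.05 pos [0.609  0.2319 0.0346] yaw 1.565 F [ 0.2  0.  -3.2] open 0.0454 grip 40.0
shift [-0.0014  0.      0.0011] turn -0.006
t 13.30 pos [0.6091 0.2319 0.0337] yaw 1.565 F [ 0.2  1.1 -4.6] open 0.0450 grip 40.0
shift [-0.0014 -0.0001  0.0002] turn -0.006
```

```bash

python3 -m jog '[[[-0.2,0,0,0.0005,0],[-0.2,0,0,0.001,0],[-0.2,0,0,0.001,0]]]' >/dev/null
python3 to.py .609 .2305 .0335
python3 -m jog '[[[-0.2,0,0,0.0005,0],[-0.2,0,0,0.0007,0],[-0.2,0,0,0.0007,0]]]' >/dev/null
python3 to.py .609 .2305 .0335
```

```text
t 13.55 pos [0.6092 0.2319 0.0336] yaw 1.565 F [-3.1 -0.7  4.2] open 0.0451 grip 40.0
shift [-0.0014 -0.0002  0.0001] turn -0.006
t 13.80 pos [0.6092 0.2319 0.0336] yaw 1.565 F [-4.7 -1.8  9.3] open 0.0449 grip 40.0
shift [-0.0014 -0.0002  0.0001] turn -0.006
```

Floor contact is at TCP z 0.0336, exactly as computed. Release and return to the stack for the medium gear (grasp TCP z of about 0.0695).

```bash

python3 -m jog '[[[-0.2,0,0,-0.0012,0],[0.05,0,0,-0.0012,0],[0.15,0,0,-0.0012,0],[0.4,0,0,-0.0012,0],[0.5,0,0,-0.0012,0]]]' |grep -E "tool_pos|contact|open"
python3 -m jog '[[[0.7,0,0,-0.002,0],[1,0,0,-0.02,0],[1,0,0,-0.05,0],[1,-0.01,-0.004,-0.085,0],[1,-0.04,-0.015,-0.115,0]]]' |grep -E "tool_pos|contact|open"
python3 -m jog '[[[1,-0.035,-0.013,0,0],[1,-0.07,-0.026,0,0],[1,-0.105,-0.04,0,0],[1,-0.14,-0.053,0,0],[1,-0.175,-0.066,0,0]]]' >/dev/null
python3 -m jog '[[[1,-0.035,-0.013,0,0],[1,-0.07,-0.026,0,0],[1,-0.105,-0.04,0,0],[1,-0.14,-0.053,0,0],[1,-0.175,-0.066,0,0]]]' >/dev/null
python3 to.py .411 -.294 .0695
python3 - <<'E'
from h import *
S=shot('side','s5');T=shot('top','t5')
def red(im):
    h=cv2.cvtColor(im,cv2.COLOR_BGR2HSV);return cv2.inRange(h,(0,150,130),(8,255,255))|cv2.inRange(h,(172,150,130),(180,255,255))
print(cv2.countNonZero(red(S)[240:300,145:220]),cv2.countNonZero(red(cv2.imread('pics/side0.png'))[240:300,145:220]))
E
```

```text
tool_pos: [0.6093, 0.232, 0.0332]
contact_force: [-1.2, 1.0, -0.6]
opening: 0.0616
tool_pos: [0.5952, 0.1959, 0.1487]
contact_force: [0.4, -0.6, 0.0]
opening: 0.0907
t 15.47 pos [ 0.4595 -0.1573  0.1472] yaw 1.565 F [ 0.7 -0.7  0. ] open 0.0915 grip 0.0
shift [-0.1369 -0.0478  0.0777] turn -0.006
115 561
```

```bash
cat >nest.py <<'E'
import sys
from h import *
# flatness/centre check of a gear in a nest: circle fits to the cone-top/disc non-red blob in the red pocket
def chk(n,im,c,D):
    h=cv2.cvtColor(im,cv2.COLOR_BGR2HSV);m=cv2.inRange(h,(0,120,110),(10,255,255))|cv2.inRange(h,(170,120,110),(180,255,255))
    a=np.linspace(0,2*np.pi,120);P=np.c_[c[0]+D/2*np.cos(a),c[1]+D/2*np.sin(a),np.full(120,.004)]
    k=np.zeros_like(m);cv2.fillPoly(k,[np.round(proj(n,P)).astype(np.int32)],255)
    k=cv2.erode(k,np.ones((3,3)));b=k&~m
    q=max(cv2.findContours(b,cv2.RETR_EXTERNAL,cv2.CHAIN_APPROX_NONE)[0],key=cv2.contourArea)
    w=cast(n,q[:,0],.019)*1000;e=cv2.minEnclosingCircle(w.astype(np.float32));print(n,'gear disc',np.round(e[0],1),round(2*e[1],1),'nest',c)
if __name__=='__main__':
    n,f,x,y,D=sys.argv[1:];chk(n,cv2.imread(f'pics/{f}.png'),(float(x),float(y)),float(D))
E
python3 nest.py top t5 .6088 .2305 .084; python3 nest.py side s5 .6088 .2305 .084
python3 -m jog '[[[1,-0.035,-0.012,0,0],[1,-0.07,-0.024,0,0],[1,-0.105,-0.037,0,0],[1,-0.13,-0.046,0.01,0],[1,-0.137,-0.048,0.03,0]]]' >/dev/null
python3 -m jog '[[[1,0,0,0.006,0],[1,0,0,0.006,0]]]' >/dev/null
python3 to.py .411 -.294 .0695
```

```text
top gear disc [608.8 228.2] 69.9 nest (0.6088, 0.2305)
side gear disc [603.5 233.7] 70.7 nest (0.6088, 0.2305)
t 16.15 pos [ 0.4107 -0.2912  0.1093] yaw 1.564 F [-0.9  0.8  0.9] open 0.0917 grip 0.0
shift [-0.0029  0.0004  0.0398] turn -0.007
```

The small gear lies centred and flat in its pocket (fitted disc 70 mm, within 3 mm of centre). Now the medium gear.

```bash

python3 -m jog '[[[1,-0.003,0,0.01,0],[1,-0.003,0,0.02,0],[1,-0.003,0,0.028,0],[1,-0.003,0,0.034,0],[1,-0.003,0,0.037,0]]]' >/dev/null
python3 -m jog '[[[0.3,0,0,0,0],[0.3,0,0,0,0],[0.3,0,0,0,0],[0.3,0,0,0,0]]]' 45 >/dev/null
python3 to.py .411 -.294 .0695
python3 - <<'E'
from h import *
S=shot('side','s6');T=shot('top','t6')
cv2.imwrite('pics/g3.png',cv2.resize(np.hstack([crop(T,365,258,24,16),crop(S,327,170,24,16)]),(800,400)))
E
```

```text
t 16.90 pos [ 0.4116 -0.2956  0.0741] yaw 1.565 F [-0.1 -0.1 -0.2] open 0.0696 grip 0.0
shift [ 0.0016 -0.0006  0.0046] turn -0.006
```

```bash

python3 -m jog '[[[0.3,0.0015,0,0.002,0],[0.3,0.0015,0,0.004,0],[0.25,0.0015,0,0.0045,0],[0.2,0.0015,0,0.0045,0],[0.15,0.0015,0,0.0045,0]]]' 45 |grep -E "tool_pos|contact|open|grip"
python3 -m jog '[[[0.1,0,0,0,0],[0,0,0,0,0],[0,0,0,0,0],[0,0,0,0,0]]]' 45 |grep -E "tool_pos|contact|open|grip"
python3 -m jog '[[[0,0,0,-0.002,0],[0,0,0,-0.005,0],[0,0,0,-0.01,0],[0,0,0,-0.016,0],[0,0,0,-0.024,0]]]' |grep -E "tool_pos|contact|open|grip"
```

```text
tool_pos: [0.4114, -0.2939, 0.0692]
contact_force: [-0.5, -0.3, -0.4]
opening: 0.054
grip_force: 0.0
tool_pos: [0.411, -0.2938, 0.0691]
contact_force: [-4.5, -0.2, 0.6]
opening: 0.0511
grip_force: 45.0
tool_pos: [0.4113, -0.2937, 0.0935]
contact_force: [0.5, -0.3, -6.5]
opening: 0.0509
grip_force: 45.0
```

One gear again (-6.5 N). Carry it to the medium nest at (394,303).

```bash

python3 -m jog '[[[0,0.01,0,-0.02,0],[0,0.03,-0.001,-0.04,0],[0,0.06,-0.002,-0.055,0],[0,0.095,-0.003,-0.06,0],[0,0.13,-0.004,-0.06,0]]]' >/dev/null
python3 -m jog '[[[0,0.035,-0.001,0,0],[0,0.07,-0.002,0,0],[0,0.105,-0.003,0,0],[0,0.14,-0.004,0,0],[0,0.175,-0.005,0,0]]]' >/dev/null
python3 -m jog '[[[0,0.035,-0.001,0,0],[0,0.07,-0.002,0,0],[0,0.105,-0.003,0,0],[0,0.14,-0.004,0,0],[0,0.175,-0.005,0,0]]]' >/dev/null
python3 -m jog '[[[0,0.03,0,0,0],[0,0.06,-0.001,0,0],[0,0.08,-0.001,0,0],[0,0.09,-0.001,0.01,0],[0,0.09,-0.001,0.02,0]]]' >/dev/null
python3 to.py .394 .3035 .0331
```

```text
t 19.83 pos [0.4002 0.2784 0.1336] yaw 1.567 F [ 0.2 -0.2 -6.4] open 0.0510 grip 45.0
shift [ 0.0249 -0.0065  0.1005] turn -0.004
```

```bash

python3 -m jog '[[[0,0.012,-0.003,0.01,0],[0,0.02,-0.005,0.025,0],[0,0.025,-0.006,0.04,0],[0,0.025,-0.006,0.055,0],[0,0.025,-0.006,0.06,0]]]' >/dev/null
python3 -m jog '[[[0,0,0,0.005,0],[0,0,0,0.01,0],[0,0,0,0.01,0]]]' >/dev/null
python3 to.py .394 .3035 .0331
```

```text
t 20.50 pos [0.394  0.3008 0.0629] yaw 1.564 F [-0.3 -0.4 -6.1] open 0.0509 grip 45.0
shift [ 0.0027 -0.      0.0298] turn -0.006
```

```bash

python3 -m jog '[[[0,0.0025,0,0.008,0],[0,0.0025,0,0.016,0],[0,0.0025,0,0.022,0],[0,0.0025,0,0.025,0],[0,0.0025,0,0.026,0]]]' >/dev/null
python3 -m jog '[[[0,0,0,0.001,0],[0,0,0,0.001,0],[0,0,0,0.001,0]]]' >/dev/null
python3 to.py .394 .3035 .0331
```

```text
t 21.17 pos [0.3942 0.3038 0.0364] yaw 1.565 F [ 0.4 -0.2 -6.6] open 0.0509 grip 45.0
shift [-0.0003 -0.0002  0.0033] turn -0.006
```

```bash

python3 -m jog '[[[0,0,0,0.0007,0],[0,0,0,0.0015,0],[0,0,0,0.0015,0]]]' >/dev/null
python3 to.py .394 .3035 .0331
```

```text
t 21.42 pos [0.394  0.3037 0.0347] yaw 1.565 F [-1.   0.2 -6.4] open 0.0506 grip 45.0
shift [-0.0002 -0.      0.0016] turn -0.006
```

```bash

python3 -m jog '[[[0,0,0,0.0007,0],[0,0,0,0.0014,0],[0,0,0,0.0014,0]]]' >/dev/null
python3 to.py .394 .3035 .0331
python3 -m jog '[[[0,0,0,0.0005,0],[0,0,0,0.001,0],[0,0,0,0.001,0]]]' >/dev/null
python3 to.py .394 .3035 .0331
```

```text
t 21.67 pos [0.394  0.3037 0.0332] yaw 1.565 F [-1.  -0.1 -6.4] open 0.0512 grip 45.0
shift [-0.0002 -0.      0.0001] turn -0.006
t 21.92 pos [0.3941 0.3037 0.0331] yaw 1.565 F [-2.4 -2.7  4.2] open 0.0510 grip 45.0
shift [-0.0002 -0.0001  0.    ] turn -0.006
```

Down at the computed height. Release and head back for the large gear.

```bash

python3 -m jog '[[[0,0,0,-0.0005,0],[0.18,0,0,-0.0005,0],[0.3,0,0,-0.0005,0],[0.5,0,0,-0.0005,0],[0.6,0,0,-0.0005,0]]]' |grep -E "tool_pos|contact|open"
python3 -m jog '[[[0.8,0,0,-0.002,0],[1,0,0,-0.02,0],[1,0,0,-0.05,0],[1,-0.01,0,-0.085,0],[1,-0.04,0.001,-0.115,0]]]' |grep -E "tool_pos|contact|open"
python3 -m jog '[[[1,-0.04,0.001,0,0],[1,-0.08,0.002,0,0],[1,-0.12,0.003,0,0],[1,-0.16,0.004,0,0],[1,-0.2,0.005,0,0]]]' >/dev/null
python3 -m jog '[[[1,-0.04,0.001,0,0],[1,-0.08,0.002,0,0],[1,-0.12,0.003,0,0],[1,-0.16,0.004,0,0],[1,-0.19,0.005,0,0]]]' >/dev/null
python3 to.py .411 -.294 .0325
python3 - <<'E'
from h import *
shot('side','s7');shot('top','t7')
E
python3 nest.py top t7 .3938 .3033 .096; python3 nest.py side s7 .3938 .3033 .096;python3 nest.py side s7 .6088 .2305 .084
```

```text
tool_pos: [0.3944, 0.3039, 0.033]
contact_force: [-0.4, -0.5, -0.3]
opening: 0.0685
tool_pos: [0.3952, 0.2661, 0.1493]
contact_force: [1.1, 0.6, 1.0]
opening: 0.0915
t 23.58 pos [ 0.4023 -0.1288  0.1477] yaw 1.563 F [ 1.6 -0.1  0.9] open 0.0915 grip 0.0
shift [-0.165   0.0098  0.1154] turn -0.007
top gear disc [394.1 301.6] 81.8 nest (0.3938, 0.3033)
side gear disc [392.3 306. ] 82.5 nest (0.3938, 0.3033)
side gear disc [603.5 233.7] 70.7 nest (0.6088, 0.2305)
```

```bash
python3 - <<'E'
from h import *
im=cv2.imread('pics/top0.png');h=cv2.cvtColor(im,cv2.COLOR_BGR2HSV)
m=cv2.inRange(h,(8,70,60),(22,255,255));m[:, :395]=0
c=max(cv2.findContours(m,cv2.RETR_EXTERNAL,cv2.CHAIN_APPROX_NONE)[0],key=cv2.contourArea)
w=cast('top',c[:,0],.097);print(np.round(w.mean(0),3),w.min(0),w.max(0))
d=np.hypot(np.maximum(w[:,0]-.506,0),np.maximum(-.331-w[:,1],0));i=d.argmin();print('clear',d[i],w[i])
E
python3 -m jog '[[[1,-0.035,0.002,0,0],[1,-0.075,0.004,0,0],[1,-0.115,0.007,0,0],[1,-0.15,0.009,0.005,0],[1,-0.165,0.01,0.02,0]]]' >/dev/null
python3 -m jog '[[[1,0,0,0.015,0],[1,0,0,0.02,0],[1,0,0,0.02,0]]]' >/dev/null
python3 to.py .411 -.294 .0325
```

```text
[ 0.556 -0.438] [ 0.48657422 -0.51037749] [ 0.62877219 -0.35653002]
clear 0.035039456691072904 [ 0.52999961 -0.35653002]
t 24.35 pos [ 0.4107 -0.2895  0.1061] yaw 1.565 F [ 0.7 -0.3  0.6] open 0.0918 grip 0.0
shift [-0.0047  0.0005  0.0736] turn -0.006
```

The carton clears the gripper body by 35 mm, so descend to the large gear.

```bash

python3 -m jog '[[[1,-0.0045,0,0.02,0],[1,-0.0045,0,0.04,0],[1,-0.0045,0,0.055,0],[1,-0.0045,0,0.065,0],[1,-0.0045,0,0.068,0]]]' >/dev/null
python3 -m jog '[[[0.4,0,0,0,0],[0.4,0,0,0,0],[0.4,0,0,0,0],[0.4,0,0,0,0]]]' 55 >/dev/null
python3 to.py .411 -.294 .0325
```

```text
t 25.10 pos [ 0.4119 -0.2957  0.0402] yaw 1.565 F [-0.4  0.5 -0.6] open 0.0696 grip 0.0
shift [ 0.0017 -0.0009  0.0077] turn -0.006
```

```bash

python3 -m jog '[[[0.4,0.0015,-0.0005,0.003,0],[0.4,0.0015,-0.0005,0.006,0],[0.35,0.0015,-0.0005,0.0075,0],[0.3,0.0015,-0.0005,0.0075,0],[0.25,0.0015,-0.0005,0.0075,0]]]' 55 |grep -E "tool_pos|contact|open|grip"
python3 -m jog '[[[0.2,0,0,0,0],[0.1,0,0,0,0],[0.1,0,0,0,0],[0.1,0,0,0,0]]]' 55 |grep -E "tool_pos|contact|open|grip"
python3 -m jog '[[[0.1,0,0,-0.002,0],[0.1,0,0,-0.005,0],[0.1,0,0,-0.01,0],[0.1,0,0,-0.016,0],[0.1,0,0,-0.024,0]]]' |grep -E "tool_pos|contact|open|grip"
```

```text
tool_pos: [0.4104, -0.2937, 0.0315]
contact_force: [-3.6, -2.1, -1.3]
opening: 0.0583
grip_force: 1.6
tool_pos: [0.4103, -0.2935, 0.0314]
contact_force: [-2.4, 0.5, -2.0]
opening: 0.0549
grip_force: 55.0
tool_pos: [0.4109, -0.2937, 0.0561]
contact_force: [0.1, 0.0, -8.5]
opening: 0.0554
grip_force: 55.0
```

-8.5 N: the large gear is on the hand. Lift, go left first (away from the carton), then out to the large nest at (633,-230).

```bash

python3 -m jog '[[[0.1,0,0,-0.02,0],[0.1,0.01,0,-0.045,0],[0.1,0.03,0,-0.07,0],[0.1,0.05,0.01,-0.085,0],[0.1,0.06,0.035,-0.09,0]]]' >/dev/null
python3 -m jog '[[[0.1,0.002,0.03,0,0],[0.1,0.003,0.065,0,0],[0.1,0.003,0.1,0,0],[0.1,0.003,0.135,0,0],[0.1,0.003,0.165,0.005,0]]]' >/dev/null
python3 -m jog '[[[0.1,0,0.015,0.01,0],[0.1,0,0.018,0.025,0],[0.1,0,0.018,0.04,0],[0.1,0,0.018,0.04,0]]]' >/dev/null
python3 to.py .633 -.2303 .0324
```

```text
t 27.43 pos [ 0.6274 -0.2308  0.097 ] yaw 1.565 F [-1.1  0.5 -9.6] open 0.0550 grip 55.0
shift [0.0003 0.006  0.0646] turn -0.005
```

```bash

python3 -m jog '[[[0.1,0,0.003,0.01,0],[0.1,0.0005,0.0055,0.025,0],[0.1,0.0005,0.0055,0.038,0],[0.1,0.0005,0.0055,0.043,0],[0.1,0.0005,0.0055,0.043,0]]]' >/dev/null
python3 -m jog '[[[0.1,0,0,0,0],[0.1,0,0,0,0]]]' >/dev/null
python3 to.py .633 -.2303 .0324;python3 - <<'E'
from h import *
S=shot('side','s8');cv2.imwrite('pics/n4.png',cv2.resize(crop(S,260,168,36,10),(450,450)))
E
```

```text
t 28.02 pos [ 0.6353 -0.2321  0.0589] yaw 1.565 F [ 1.3 -0.  -7.7] open 0.0549 grip 55.0
shift [ 0.0018 -0.0023  0.0265] turn -0.006
```

View pics/n4.png

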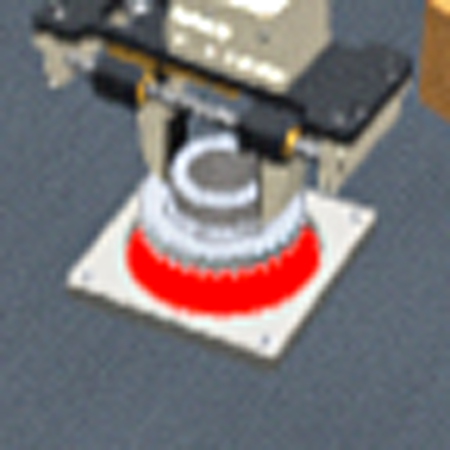

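The gear hangs level and concentric over the large pocket (red crescent at about (222,270)). Lower it.

```bash

python3 -m jog '[[[0.1,0.001,-0.001,0.008,0],[0.1,0.0018,-0.002,0.015,0],[0.1,0.0018,-0.002,0.02,0],[0.1,0.0018,-0.002,0.022,0],[0.1,0.0018,-0.002,0.023,0]]]' >/dev/null
python3 -m jog '[[[0.1,0,0,0,0],[0.1,0,0,0,0]]]' >/dev/null
python3 to.py .633 -.2303 .0324
python3 -m jog '[[[0.1,0,0,0.0007,0],[0.1,0,0,0.0014,0],[0.1,0,0,0.0014,0]]]' >/dev/null
python3 to.py .633 -.2303 .0324
```

```text
t 28.65 pos [ 0.633  -0.23    0.0349] yaw 1.565 F [-0.4  0.8 -8.8] open 0.0553 grip 55.0
shift [-0.0003  0.      0.0025] turn -0.006
t 28.90 pos [ 0.6328 -0.23    0.0335] yaw 1.565 F [ 0.3 -0.7 -7.4] open 0.0546 grip 55.0
shift [-0.0003  0.0002  0.0011] turn -0.006
```

```bash

python3 -m jog '[[[0.1,0,0,0.0005,0],[0.1,0,0,0.001,0],[0.1,0,0,0.001,0]]]' >/dev/null
python3 to.py .633 -.2303 .0324
python3 -m jog '[[[0.1,0,0,0.0005,0],[0.1,0,0,0.0008,0],[0.1,0,0,0.0008,0]]]' >/dev/null
python3 to.py .633 -.2303 .0324
```

```text
t 29.15 pos [ 0.6329 -0.23    0.0326] yaw 1.565 F [ 0.7  0.4 -7. ] open 0.0550 grip 55.0
shift [-0.0003  0.0001  0.0002] turn -0.006
t 29.40 pos [ 0.6329 -0.23    0.0325] yaw 1.565 F [-1.4  0.9  1.2] open 0.0551 grip 55.0
shift [-0.0003  0.0001  0.0001] turn -0.006
```

Seated: the load has gone from the wrist. Release, retreat up and back, and check the whole scene.

```bash

python3 -m jog '[[[0.1,0,0,0,0],[0.26,0,0,0,0],[0.35,0,0,0,0],[0.5,0,0,0,0],[0.65,0,0,0,0]]]' |grep -E "tool_pos|contact|open"
python3 -m jog '[[[0.8,0,0,-0.002,0],[1,0,0,-0.02,0],[1,0,0,-0.05,0],[1,0,0,-0.085,0],[1,0,-0.02,-0.125,0]]]' |grep -E "tool_pos|contact|open"
python3 -m jog '[[[1,0,-0.04,-0.02,0],[1,0,-0.08,-0.02,0],[1,0,-0.12,-0.02,0],[1,-0.02,-0.155,-0.02,0],[1,-0.04,-0.185,-0.02,0]]]' |grep -E "tool_pos|contact|open"
python3 -m jog '[[[1,0,0,0,0],[1,0,0,0,0],[1,0,0,0,0]]]' >/dev/null
python3 - <<'E'
from h import *
S=shot('side','s9');T=shot('top','t9')
cv2.imwrite('pics/end.png',np.vstack([cv2.resize(T[100:300,90:480],(800,410)),np.hstack([crop(S,260,168,24,8)[:190,:],crop(S,182,270,28,8)[:190,:384][:, :208*2] if 0 else cv2.resize(crop(S,182,272,24,8),(208,190)),cv2.resize(crop(S,235,333,32,6),(208,190))])[:, :800] if 0 else cv2.resize(S[110:370,130:480],(800,190*3-380))]))
E
python3 nest.py top t9 .633 -.2303 .110; python3 nest.py side s9 .633 -.2303 .110
```

```text
tool_pos: [0.6333, -0.2302, 0.0319]
contact_force: [0.9, 0.2, -0.2]
opening: 0.0711
tool_pos: [0.6155, -0.2295, 0.1543]
contact_force: [-0.3, 0.5, 1.4]
opening: 0.0916
tool_pos: [0.4269, -0.268, 0.1746]
contact_force: [-0.0, -0.8, -0.5]
opening: 0.0916
top gear disc [ 631.8 -231.5] 95.5 nest (0.633, -0.2303)
side gear disc [ 624.4 -216.5] 101.2 nest (0.633, -0.2303)
```

```bash
python3 - <<'E'
from h import *
S=cv2.imread('pics/s9.png');T=cv2.imread('pics/t9.png')
cv2.imwrite('pics/end2.png',np.vstack([cv2.resize(T[100:300,90:490],(600,300)),cv2.resize(S[110:370,120:480],(416,300))[:, :].copy() if 0 else cv2.copyMakeBorder(cv2.resize(S[110:370,120:480],(416,300)),0,0,0,184,cv2.BORDER_CONSTANT)]))
for n,I in(('top',T),('side',S)): # bystander change vs. start
    d=cv2.absdiff(I,cv2.imread(f'pics/{n}0.png')).max(2)
    for nm,c in(('carton',(.556,-.43,.05)),('bottle',(.72,.01,.08))):
        x,y=proj(n,c)[0].astype(int);print(n,nm,(d[y-20:y+20,x-15:x+15]>40).sum())
E
```

```text
top carton 267
top bottle 0
side carton 415
side bottle 0
```

View pics/end2.png

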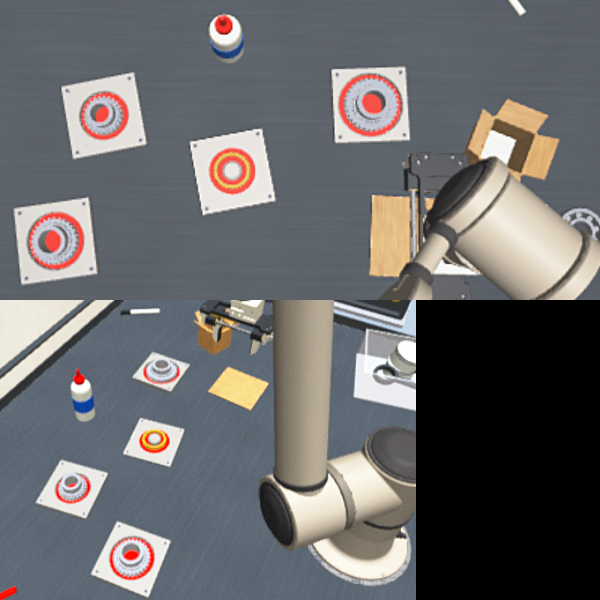

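All four parts sit concentric in their nests. The cardboard at top-view crop (395,235) is empty and the bottle hasn't changed. The carton is still standing; its pixel differences come from the arm covering part of it. Hand in.

```bash
python3 -c "
from cell import robot
print(robot.hand_in())"
```

```text
the job is handed in; nothing more can be done
None
```

The job is handed in at about 30 s of robot time: the ring and all three gears were set down top-down, each in its own nest, and in the final pictures all four sit in place with the bottle unmoved and the carton standing (partly hidden by the arm).

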